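# Level the two clip trays of the shaker on the balance

### The arm

A 6-joint arm with a two-finger parallel gripper is mounted at the origin on a cart in front of the work surface, level with it; the furniture and walls round the work are solid. World frame = base frame: x ahead of the robot, y to its left, z up, the work surface at z = 0. Lengths are in m, angles in degrees, forces in N, time in s.
With the tool pointing down it reaches from about 0.3 to 0.75 m from the base axis. Payload 8.5 kg.
Tool frame: the origin (TCP) lies on the centre line of the jaws, within the pads' length; the fingertips stand env.tips_ahead ahead of it and the grasp point (between the pads) lies 8 mm behind it (env.tips_ahead is the distance from the TCP to the fingertips, in m); z points along the fingers, y is the direction in which the jaws open and shut (so a half turn about z gives the same grasp; the last joint's range is limited). The gripper opens to 85 mm and grips with 20 to 120 N. Pads are 22 mm wide; open, the fingers measure 114 mm over their backs; the gripper's body (76 mm by 85 mm) begins 54 mm behind the grasp point. The pads swing forward as they close: fully open they stand 13 mm farther back than shut.
Start: joints at [55.903, 21.807, 74.336, -0, 83.858, -12.336], TCP at [0.204, 0.511, 0.242] pointing down, gripper open.
Joint ranges: [-178.18, 178.18], [-50.72, 133.34], [12.68, 142.11], [-81.47, 261.47], [9.98, 163.14], [-165.26, 165.26]. Speed limits (degrees/s): [136.94, 136.94, 180, 180, 180, 180].

### API

Orientations are given as a 3x3 rotation matrix whose columns are the frame's x, y, z axes.
In Python, from rig import env gives the robot as it stands.
- The arm moves only by the tool servo_tool, never from a script. Its argument "commands" is a list of rows, each an object with "linear": the shift along the tool's x, y, z in mm, a list of three; "angular": the turn, a rotation vector about the tool's x, y, z in degrees, a list of three; "gripper": the opening, from -1 (shut) to 1 (fully open). In form: [{"linear": [x, y, z], "angular": [rx, ry, rz], "gripper": gripper}, ...]. A call has 1 to 20 rows; each row is the pose to reach, as a shift and turn from the pose commanded when the call began, along the tool's axes at that moment; what a row does not reach only later rows make up. A row lasts 1/10 s, in which the tool goes at most 50 mm and 8.59 degrees, less where a joint would pass 70% of its speed; a pose out of reach is approached as far as the arm can. A call with a gripper value outside its range is refused whole. The fingers move at their own pace and stop on an object; "force" is the grip in N (left out, the last holds). Time passes only in rows, so rows that repeat a pose let the fingers close. It gives the time, the measured TCP pose, the force and the opening at its end, in the units of the state.
- env.observe(): the state, without advancing time (a new reading comes with each control period).
- env.get_image(name): name is "scene" or "top" or "wrist"; returns a dict with "frame" (384x512x3 uint8, blue, green, red), "fx", "fy", "cx", "cy" (pixels), "k1" (the pictures are not rectified: a ray, as slopes to the right and down, at radius r is drawn at 1 + k1 r^2 times it, then the intrinsics apply), "cam_to_world" (4x4, takes a point from camera to world coordinates); the wrist camera has in their place "T_tool_cam" (4x4, takes a point from camera to tool coordinates, whose origin is the TCP and whose axes are the flange's). Camera axes: x right, y up, looking along -z (the intrinsics and any distortion apply to the point x, -y, -z); pixel columns grow to the right and rows downward; lengths in m; the calibration is good to about 2 mm. A picture is of the moment at which its call begins: read the wrist's pose just before it. There is no depth.
- env.close_job(): hands the job in, once; it reports no verdict.
Trained networks look in a picture, given as the dict that the camera call returned (one of the last four; its "shot" number tells which), for a name from the list of things; names that differ only in an ending like _2 or _b are one class to them, and where a whole thing is asked for, a point or a joint stands for the part that bears it (a point fixed in the world has none). Each returns a list of dicts, best first, with "confidence" (0 to 1); they miss things now and then, are a little off and sometimes report something else, mostly with a low value. They report only what shows in the picture. A call takes as long as a camera call. They do not tell look-alikes from the thing itself.
- env.trace(picture, query): "pixels" (384x512 bool, what is visible of it) and "extent" ([left, top, right, bottom] in pixels, round what is visible of it).
The state is a dict: "time_s": time; "q": joint angles; "qvel": joint speeds; "joint_efforts": joint torques, N m; "position": TCP position; "tool_rot": TCP orientation; "ft_force": force on the tool from outside, world axes, zero at the start; "wrist_torque": the same for the moment, N m; "grip_width": finger opening in m.
Only numpy, scipy, OpenCV 4.12 (cv2) and the standard library are available. Lean on these libraries where they do the work, as an engineer would, in place of code of your own. Each camera call takes 0.05 s, during which the arm holds its last target.

### The job

The two spring-clip trays of the tumbling shaker are being matched on the balance, and the left one is too heavy: it holds both sample pots, the yellow-lidded one full and the red-lidded one half full, while the right one has only its coupling block, which weighs as much as the half-full pot. Move the pot that brings the balance to rest level into a pocket of the right tray and push it fully home past its spring, until it stands on the floor under a firm push of at least 5 N, so that it cannot fly out; the other pot stays home in the left tray. The balance's bearings are delicate: pull slowly, feel your way down and never press on a tray's floor with more than 25 N, and keep the pots upright.

Things in the scene. Friction and masses are not known exactly. Their poses are not given: they have to be found in the camera images.
- balance: White two-pan balance, fixed, 276 mm along its y, 150 mm along x. Origin under its centre on the worktop; x points away from the robot (within 0.3 rad), y to the robot's left. Left tray at y = +90 mm, right tray at y = -90 mm: both stay level, one rises as the other sinks. Nothing but the pots stands over 30 mm above the tray floors.
- needle_zero (a point): Zero mark of the balance's upright scale, a plate 74 mm wide and 109 mm high in front of the balance (at its x = -110 to -128 mm, between the trays). The red needle points at it when level and leans to the lower side.
- beam (a joint): Balance beam, rad: 0 level, positive when the left tray is down; stops at +-0.1 (each tray 9 mm below or above level). 57 g of difference or more drives it to a stop, smaller ones in proportion (about 1.8 mrad per g). Damped: settles within about 2 s of being let go.
- tray_left: Left aluminium clip tray, 168 mm along the balance's x, 60 mm wide, two pockets. Origin at the centre of its floor, 78 mm above the worktop when level. Side rails 50 mm apart inside (along y), 10 mm high. Pots sit in its springs as in the right tray; pulling one out raises the tray to its upper stop first, and a jerk there can lift the other pot off its floor: pull slowly.
- tray_right: Right clip tray, like the left, with a 60 g coupling block at its far end. Pockets hold a pot between a fixed stop (-x side) and a leaf spring (+x side), both about 25 mm high. A free tray yields to 1 to 3 N up to its hard stop. A pushed pot first takes the tray down there, then catches on the spring 15 mm above the floor, enters at up to 12 N and slides down to the hard floor.
- pocket_left_1 (a point): Centre of the floor of the near (robot's side) pocket of the left tray (pockets 74 mm apart along the balance's x); a pot that is home has its origin here. It moves up and down with the tray. A pot's +-y sides (balance's axes) are free for the fingers above the 10 mm rails.
- pocket_left_2 (a point): Centre of the floor of the far pocket of the left tray (pockets 74 mm apart along the balance's x); a pot that is home has its origin here. It moves up and down with the tray. A pot's +-y sides (balance's axes) are free for the fingers above the 10 mm rails.
- pocket_right_1 (a point): Centre of the floor of the near (robot's side) pocket of the right tray (pockets 74 mm apart along the balance's x); a pot that is home has its origin here. It moves up and down with the tray. A pot's +-y sides (balance's axes) are free for the fingers above the 10 mm rails.
- pocket_right_2 (a point): Centre of the floor of the far pocket of the right tray (pockets 74 mm apart along the balance's x); a pot that is home has its origin here. It moves up and down with the tray. A pot's +-y sides (balance's axes) are free for the fingers above the 10 mm rails.
- pot_yellow: Capped sample pot: white cylinder, body 47 mm across, yellow screw lid 48 mm across on top; 56 mm tall in all, lid the top 8 mm; about 120 g (within 5 %). Origin at the centre of its underside, z up. Stands in one of the pockets; which one changes from start to start. Full.
- pot_red: Capped sample pot: white cylinder, body 48 mm across, red screw lid 49 mm across on top; 60 mm tall in all, lid the top 8 mm; about 60 g (within 5 %). Origin at the centre of its underside, z up. Stands in one of the pockets; which one changes from start to start. Half full.
Not all that is in view belongs to the job. Leave any pink look-alike of the pot_red alone. Leave any blue look-alike of the pot_yellow alone.

How it is judged:
By the outcome, as a careful person would: the job done as asked, in the order asked, and still so for the second after the job is handed in, with the robot touching nothing.
It also fails if it takes over 43 s, if anything falls off the work surface, if the arm or the gripper's body presses on something with over 40 N, if the wrist force passes 120 N, or if a joint passes its speed limit or range.

## Working session

There is one attempt and no reset: what is moved stays moved. The work goes in short steps, Python scripts to look and compute and a tool call to move; the robot and the scene stay as the last step left them, time stands still between calls to the robot, and variables do not carry over. Pictures are saved under pics/ and viewed, and the job is handed in when it is done.

Besides the shell and the picture viewer there is one more tool, called after ">>>" as name(argument=value, ...) on one line, values as JSON. servo_tool: Moves the arm, as the interface text tells. Its arguments: {"type":"object","properties":{"commands":{"type":"array","items":{"type":"object","properties":{"linear":{"type":"array","items":{"type":"number"}},"angular":{"type":"array","items":{"type":"number"}},"gripper":{"type":"number"}}}},"force":{"type":"number"}},"required":["commands"]}

```bash
ls; mkdir -p pics; python3 - <<'E'
from rig import env
import cv2,json
s=env.observe();print(s['time_s'],s['position'],s['tool_rot'],s['grip_width'],env.tips_ahead)
import pickle
for n in ['scene','top','wrist']:
    p=env.get_image(n);cv2.imwrite(f'pics/{n}0.png',p['frame'])
    pickle.dump({k:v for k,v in p.items()},open(f'pics/{n}0.pkl','wb'))
    print(n,{k:v for k,v in p.items() if k!='frame'})
    for q in ['pot_red','pot_yellow','balance','tray_right','tray_left','needle_zero','beam']:
        try:print(q,[(round(d['confidence'],2),d['extent']) for d in env.trace(p,q)])
        except Exception as e: print(q,e)
print(env.observe()['time_s'])
E
```

```text
pics
0.0 [0.20372591 0.51056538 0.24170138] [[-9.28735106e-01  3.70743044e-01 -8.35936630e-04]
 [ 3.70743856e-01  9.28734313e-01 -1.25289851e-03]
 [ 3.11859625e-04 -1.47352920e-03 -9.99998866e-01]] 0.08530084802020792 0.011
scene {'fx': 434.00119966673157, 'fy': 434.00119966673157, 'cx': 258.57867138200453, 'cy': 190.53656661363001, 'k1': -0.03586818406146977, 'cam_to_world': array([[ 6.19282445e-01,  5.05415563e-01, -6.00869671e-01,
         4.00401179e-02],
       [-7.85168248e-01,  3.98366169e-01, -4.74146832e-01,
        -3.34932734e-01],
       [-2.75038881e-04,  7.65414596e-01,  6.43537427e-01,
         6.64548236e-01],
       [ 0.00000000e+00,  0.00000000e+00,  0.00000000e+00,
         1.00000000e+00]]), 'shot': 1}
pot_red [(0.82, [236.7, 145.1, 261.8, 176.0]), (0.72, [190.5, 156.2, 212.0, 190.9])]
pot_yellow [(0.7, [154.3, 203.9, 178.9, 235.2]), (0.66, [221.3, 165.4, 244.0, 198.0])]
balance [(0.57, [207.6, 159.4, 345.8, 262.1])]
tray_right [(0.66, [289.1, 161.9, 346.9, 233.0])]
tray_left [(0.82, [211.5, 160.3, 267.7, 207.7])]
needle_zero [(0.95, [206.0, 154.4, 347.6, 260.5]),
[... 794 characters left out ...]
3, 209.3])]
needle_zero [(0.88, [173.5, 88.6, 315.6, 227.4])]
beam [(0.84, [218.6, 146.0, 275.7, 209.0])]
wrist {'fx': 310.21617207616504, 'fy': 310.21617207616504, 'cx': 257.36192717973654, 'cy': 194.62794894620868, 'k1': -0.0805968952228206, 'T_tool_cam': array([[-5.05719376e-05,  9.60650914e-01,  2.77758564e-01,
         6.99435654e-02],
       [ 9.99999024e-01, -3.39160207e-04,  1.35508495e-03,
         9.79015265e-04],
       [ 1.39596825e-03,  2.77758361e-01, -9.60649959e-01,
        -1.31888973e-01],
       [ 0.00000000e+00,  0.00000000e+00,  0.00000000e+00,
         1.00000000e+00]]), 'shot': 3}
pot_red []
pot_yellow []
balance []
tray_right []
tray_left []
needle_zero []
beam []
1.2
```

View pics/scene0.png

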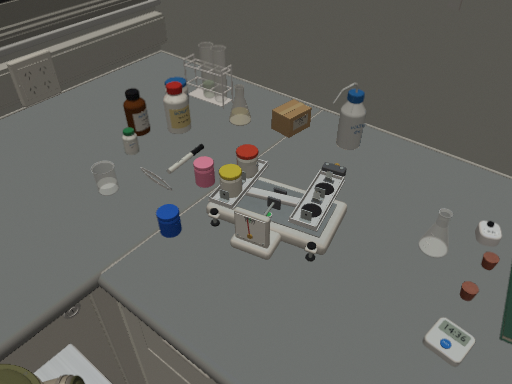

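View pics/top0.png

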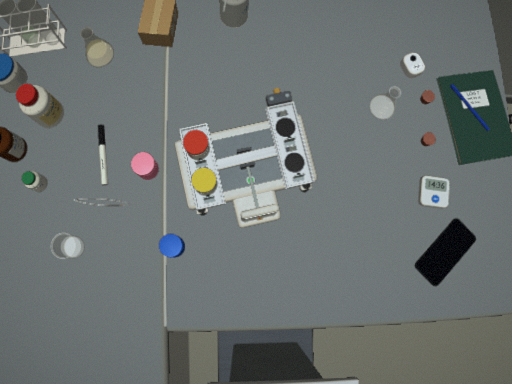

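```bash
python3 - <<'E'
import cv2
a=cv2.imread('pics/top0.png')[70:270,110:330];cv2.imwrite('pics/topc.png',cv2.resize(a,None,fx=3.4,fy=3,interpolation=cv2.INTER_CUBIC)[:600,:748])
a=cv2.imread('pics/scene0.png')[130:280,140:360];cv2.imwrite('pics/scc.png',cv2.resize(a,None,fx=3.6,fy=3.6,interpolation=cv2.INTER_CUBIC))
E
```

```text
(no output)
```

View pics/topc.png

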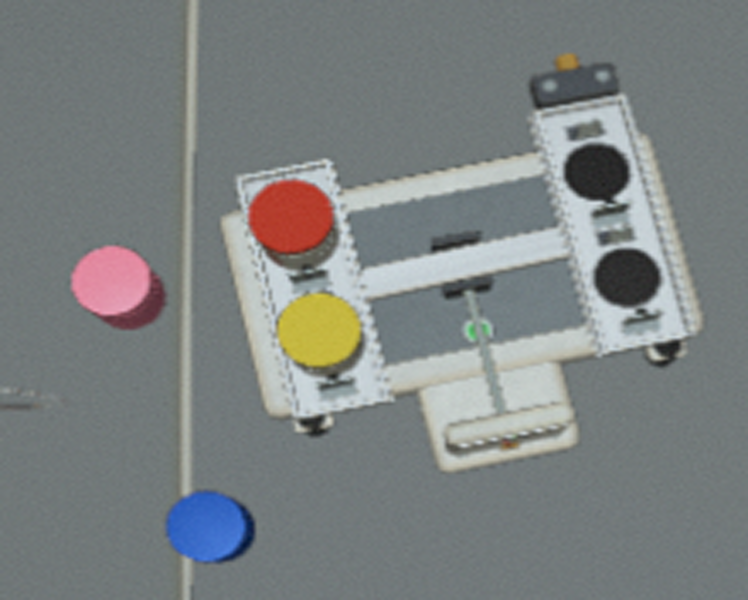

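View pics/scc.png

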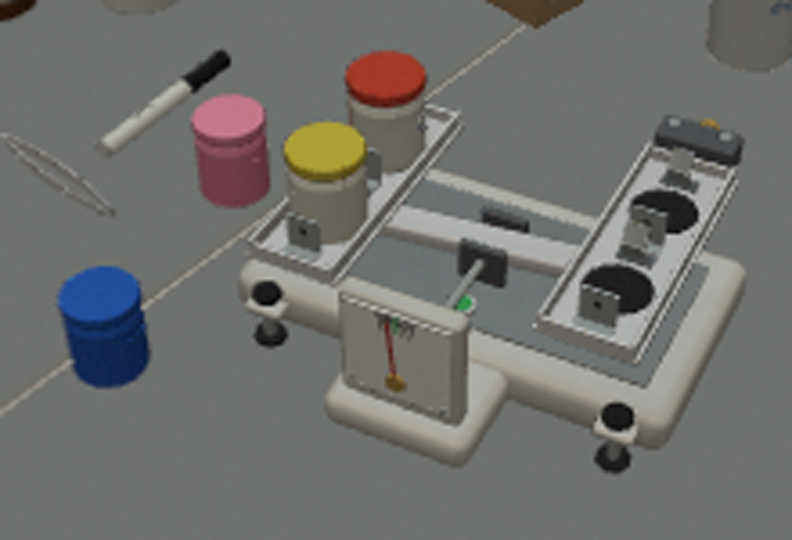

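```bash
cat > h.py <<'E'
import numpy as np,cv2,pickle
def ray(p,u,v,T=None):
    x=(u-p['cx'])/p['fx'];y=(v-p['cy'])/p['fy']
    a,b=x,y
    for _ in range(30):
        r2=a*a+b*b;a,b=x/(1+p['k1']*r2),y/(1+p['k1']*r2)
    T=p['cam_to_world'] if T is None else T
    return T[:3,3],T[:3,:3]@np.array([a,-b,-1.])
def atz(p,u,v,z,T=None):
    o,d=ray(p,u,v,T);return o+d*(z-o[2])/d[2]
def proj(p,X,T=None):
    T=p['cam_to_world'] if T is None else T
    c=T[:3,:3].T@(np.asarray(X,float)-T[:3,3]);a,b=c[0]/-c[2],-c[1]/-c[2]
    k=1+p['k1']*(a*a+b*b);return np.array([p['cx']+p['fx']*a*k,p['cy']+p['fy']*b*k])
E
python3 - <<'E'
from h import *
for n in ['top','scene']:
    p=pickle.load(open(f'pics/{n}0.pkl','rb'));f=p['frame'];hsv=cv2.cvtColor(f,cv2.COLOR_BGR2HSV).astype(int);H,S,V=[hsv[...,i] for i in range(3)]
    box={'top':(175,85,315,230),'scene':(205,140,350,235)}[n]
    R=np.zeros(H.shape,bool);R[box[1]:box[3],box[0]:box[2]]=1
    m={'red':((H<6)|(H>174))&(S>150)&(V>80)&R,'yel':(abs(H-27)<6)&(S>140)&(V>90)&R,'blk':(V<45)&R}
    for k,mm in m.items():
        nl,lab,st,ce=cv2.connectedComponentsWithStats(mm.astype(np.uint8))
        for i in range(1,nl):
            if st[i,4]>60:
                z={'red':.129,'yel':.125,'blk':.087}[k]
                print(n,k,st[i],ce[i].round(1),atz(p,*ce[i],z).round(4), atz(p,*ce[i],z-(.004 if k!='blk' else 0)).round(4))
E
```

```text
top red [184 131  24  24 450] [195.2 142. ] [0.6292 0.1636 0.129 ] [0.6303 0.164  0.125 ]
top yel [192 168  24  24 449] [203.4 179.7] [0.5573 0.1486 0.125 ] [0.558  0.1489 0.121 ]
top blk [277 119  17  18 193] [285.1 126.6] [ 0.6692 -0.0117  0.087 ] [ 0.6692 -0.0117  0.087 ]
scene red [236 145  22  15 263] [246.7 151.7] [0.6261 0.1601 0.129 ] [0.6305 0.1638 0.125 ]
scene yel [219 164  23  16 290] [229.8 171.5] [0.5548 0.1459 0.125 ] [0.5586 0.1495 0.121 ]
scene blk [316 183  18  12 108] [326.1 187.9] [ 0.6731 -0.0146  0.087 ] [ 0.6731 -0.0146  0.087 ]
scene blk [268 199  12  11  75] [274.2 203.6] [0.5669 0.0411 0.087 ] [0.5669 0.0411 0.087 ]
scene blk [302 204  19  13 147] [312.8 209.2] [ 0.6006 -0.0285  0.087 ] [ 0.6006 -0.0285  0.087 ]
```

```bash
cat >> h.py <<'E'
from scipy.spatial.transform import Rotation as Ro
def tgtR(yaw):
    c,s=np.cos(yaw),np.sin(yaw)
    return np.array([[-c,-s,0],[-s,c,0],[0,0,-1.]])   # tool x=-bx, y=+by, z down
def mv(s,P,yaw=None):
    R=np.array(s['tool_rot']);R2=R if yaw is None else tgtR(yaw)
    return (R.T@(np.array(P)-s['position'])*1000).round(1),Ro.from_matrix(R.T@R2).as_rotvec(degrees=True).round(2)
E
python3 - <<'E'
from h import *
from rig import env
print(mv(env.observe(),[.593,.156,.26],.206))
E
```

```text
(array([-492.9, -185.2,  -17.7]), array([  0.  ,   0.  , -33.56]))
```

>>> servo_tool(commands=[{"linear":[-45,-17,-2],"angular":[0,0,-3],"gripper":1},{"linear":[-90,-34,-4],"angular":[0,0,-6],"gripper":1},{"linear":[-135,-51,-6],"angular":[0,0,-9],"gripper":1},{"linear":[-180,-68,-8],"angular":[0,0,-12],"gripper":1},{"linear":[-225,-85,-10],"angular":[0,0,-15],"gripper":1},{"linear":[-270,-102,-12],"angular":[0,0,-18],"gripper":1},{"linear":[-315,-119,-14],"angular":[0,0,-21],"gripper":1},{"linear":[-360,-136,-16],"angular":[0,0,-24],"gripper":1},{"linear":[-405,-153,-18],"angular":[0,0,-27],"gripper":1},{"linear":[-450,-170,-18],"angular":[0,0,-30],"gripper":1},{"linear":[-480,-180,-18],"angular":[0,0,-33],"gripper":1},{"linear":[-493,-185,-18],"angular":[0,0,-33.56],"gripper":1},{"linear":[-493,-185,-18],"angular":[0,0,-33.56],"gripper":1},{"linear":[-493,-185,-18],"angular":[0,0,-33.56],"gripper":1},{"linear":[-493,-185,-18],"angular":[0,0,-33.56],"gripper":1}])

```text
time_s: 2.7
position: [0.5922, 0.1575, 0.2607]
tool_rot: [[-0.979, -0.206, 0.0], [-0.206, 0.979, 0.0], [-0.0, 0.0, -1.0]]
ft_force: [-0.3, 0.2, 0.4]
grip_width: 0.0854
```

```bash
cat > wl.py <<'E'
from h import *
def wrist(env,name):
    s=env.observe();p=env.get_image('wrist');T=np.eye(4);T[:3,:3]=s['tool_rot'];T[:3,3]=s['position'];p['T']=T@p['T_tool_cam']
    cv2.imwrite(f'pics/{name}.png',p['frame']);pickle.dump(p,open(f'pics/{name}.pkl','wb'))
    return s,p
E
python3 - <<'E'
from wl import *
from rig import env
s,p=wrist(env,'w1')
print(s['time_s'],s['position'],s['tool_rot'].round(4).tolist(),s['q'],s['ft_force'])
f=p['frame'];hsv=cv2.cvtColor(f,cv2.COLOR_BGR2HSV).astype(int);H,S,V=[hsv[...,i] for i in range(3)]
for k,mm,z in [('red',((H<6)|(H>174))&(S>150)&(V>60),.129),('yel',(abs(H-27)<6)&(S>140)&(V>60),.125)]:
    nl,lab,st,ce=cv2.connectedComponentsWithStats(mm.astype(np.uint8))
    for i in range(1,nl):
        if st[i,4]>300: print(k,st[i],ce[i].round(1),atz(p,*ce[i],z,p['T']).round(4))
E
```

```text
2.7 [0.592163   0.15752911 0.26068979] [[-0.9786, -0.2056, 0.0001], [-0.2056, 0.9786, 0.0002], [-0.0001, 0.0002, -1.0]] [ 3.83671853e+00  2.76566253e+01  6.16331877e+01  1.21917216e-02
  9.07054610e+01 -9.80295227e+01] [-0.29443762  0.23416959  0.36729003]
red [ 232  204   50   49 1929] [256.5 228.2] [0.6299 0.1649 0.129 ]
yel [ 231  120   52   54 2143] [256.5 147.2] [0.5582 0.1498 0.125 ]
```

View pics/w1.png

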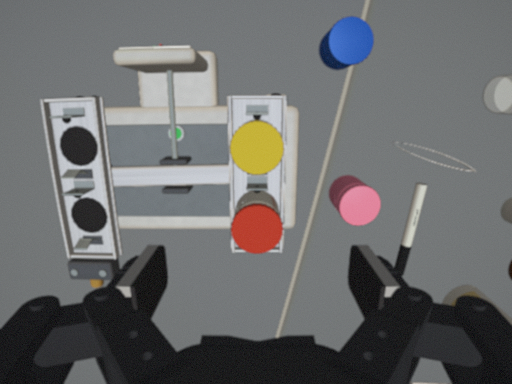

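```bash
python3 - <<'E'
from wl import *
p=pickle.load(open('pics/w1.pkl','rb'));f=p['frame']
r=np.array([.6297,.1643]);y=np.array([.558,.1494])
d=r-y;yaw=np.arctan2(d[1],d[0]);c=(r+y)/2
ex=np.array([np.cos(yaw),np.sin(yaw)]);ey=np.array([-ex[1],ex[0]])
R1=c-.037*ex-.18*ey;R2=c+.037*ex-.18*ey;print(yaw,R1,R2)
for q in(R1,R2):
    print(proj(p,[*q,.087],p['T']))
for n in ['top','scene']:
    pp=pickle.load(open(f'pics/{n}0.pkl','rb'));print(n,proj(pp,[*R1,.087]),proj(pp,[*R2,.087]))
for uv in [(79,146),(88.5,215)]: print(atz(p,*uv,.087,p['T']))
a=f[90:290,30:140];a=cv2.resize(a,None,fx=3,fy=3,interpolation=cv2.INTER_CUBIC)
b=pickle.load(open('pics/top0.pkl','rb'))['frame'][90:190,250:320];b=cv2.resize(b,None,fx=6,fy=6,interpolation=cv2.INTER_CUBIC)
cv2.imwrite('pics/rt.png',np.hstack([a,b]))
E
```

```text
0.20489408025833153 [ 0.59424737 -0.02691301] [ 0.66669948 -0.01185671]
[ 77.7727379  142.65775361]
[ 88.02817781 212.08951296]
top [294.11529386 163.11960966] [285.2304908  127.81495965]
scene [310.34024008 210.55049385] [323.3183776  188.91909536]
[ 0.59739543 -0.02541574  0.087     ]
[ 0.66993427 -0.0111753   0.087     ]
```

View pics/rt.png

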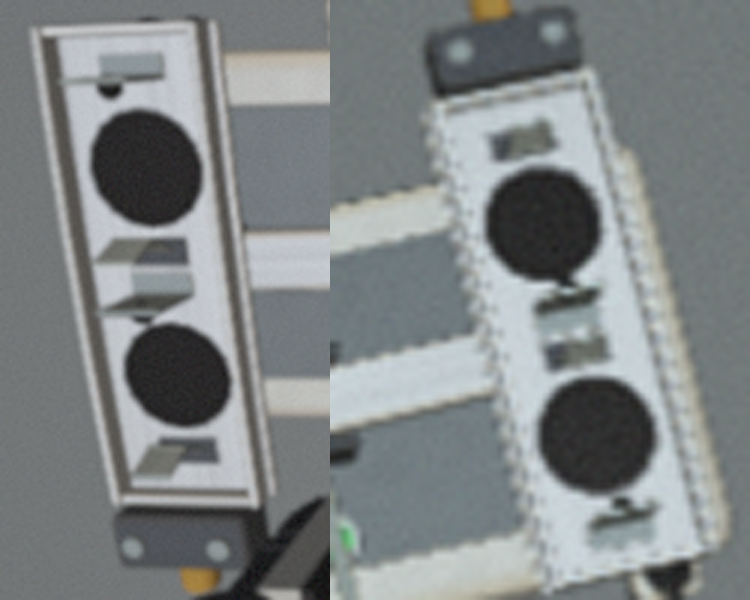

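```bash
cat >> h.py <<'E'
def ortho(p,x0,x1,y0,y1,z,T=None,res=.00033):
    # rows: x decreasing downward ; cols: y decreasing rightward
    xs=np.arange(x1,x0,-res);ys=np.arange(y1,y0,-res)
    T=p['cam_to_world'] if T is None else T
    X,Y=np.meshgrid(xs,ys,indexing='ij');P=np.stack([X,Y,np.full_like(X,z)],-1)-T[:3,3]
    c=P@T[:3,:3];a=c[...,0]/-c[...,2];b=-c[...,1]/-c[...,2];k=1+p['k1']*(a*a+b*b)
    return cv2.remap(p['frame'],(p['cx']+p['fx']*a*k).astype(np.float32),(p['cy']+p['fy']*b*k).astype(np.float32),cv2.INTER_CUBIC)
E
python3 - <<'E'
from wl import *
w=pickle.load(open('pics/w1.pkl','rb'));t=pickle.load(open('pics/top0.pkl','rb'));s=pickle.load(open('pics/scene0.pkl','rb'))
ims=[]
for p,T in((w,w['T']),(t,None),(s,None)):
    im=ortho(p,.53,.74,-.07,.04,.087,T);ims.append(im)
    g=cv2.cvtColor(im,cv2.COLOR_BGR2GRAY);m=(g<60).astype(np.uint8)
    m=cv2.morphologyEx(m,cv2.MORPH_OPEN,np.ones((15,15)))
    n,l,st,ce=cv2.connectedComponentsWithStats(m)
    for i in range(1,n):
        if st[i,4]>1500: print(st[i],[round(.74-ce[i][1]*.00033,4),round(.04-ce[i][0]*.00033,4)])
    print()
for im in ims:
    for x in np.arange(.53,.74,.01): cv2.line(im,(0,int((.74-x)/.00033)),(4 if round(x*100)%5 else 12,int((.74-x)/.00033)),(0,0,255),1)
cv2.imwrite('pics/orth.png',cv2.resize(np.hstack(ims),None,fx=.8,fy=.8))
print(cv2.imread('pics/orth.png').shape)
# lids
for nm,p,T in(('w',w,w['T']),('t',t,None),('s',s,None)):
    r=[]
    for x0,x1,y0,y1,z,k in((.58,.69,.11,.21,.125,'r'),(.51,.61,.1,.2,.121,'y')):
        im=ortho(p,x0,x1,y0,y1,z,T);h=cv2.cvtColor(im,cv2.COLOR_BGR2HSV).astype(int)
        H,S,V=h[...,0],h[...,1],h[...,2]
        m=(((H<7)|(H>173)) if k=='r' else (abs(H-27)<7))&(S>110)&(V>50)
        v,u=np.nonzero(m);
        r.append([round(x1-(v.max()+v.min())/2*.00033,4),round(y1-(u.max()+u.min())/2*.00033,4),round(np.ptp(v)*.33,1),round(np.ptp(u)*.33,1)])
    print(nm,r)
E
```

```text
[   0    0   72   81 3052] [np.float64(0.7278), np.float64(0.0269)]
[   99   157   113   112 10055] [np.float64(0.6698), np.float64(-0.011)]
[  145   376   112   113 10142] [np.float64(0.5974), np.float64(-0.0262)]

[ 102  162  109  111 9642] [np.float64(0.6686), np.float64(-0.0115)]
[ 149  380  108  110 9439] [np.float64(0.5967), np.float64(-0.0267)]

[  96    0   94   39 2510] [np.float64(0.7335), np.float64(-0.0081)]
[  99  159  116   96 6924] [np.float64(0.6739), np.float64(-0.0138)]
[ 146  378  116   97 7698] [np.float64(0.6008), np.float64(-0.0281)]
[   0  488   47   69 2393] [np.float64(0.5663), np.float64(0.0339)]

(510, 802, 3)
w [[np.float64(0.6321), np.float64(0.1653), np.float64(49.2), np.float64(47.2)], [np.float64(0.5588), np.float64(0.15), np.float64(47.5), np.float64(45.9)]]
t [[np.float64(0.6304), np.float64(0.1641), np.float64(47.8), np.float64(46.9)], [np.float64(0.558), np.float64(0.149), np.float64(47.2), np.float64(45.9)]]
s [[np.float64(0.6316), np.float64(0.1645), np.float64(56.1), np.float64(53.5)], [np.float64(0.5593), np.float64(0.1497), np.float64(53.8), np.float64(51.8)]]
```

View pics/orth.png

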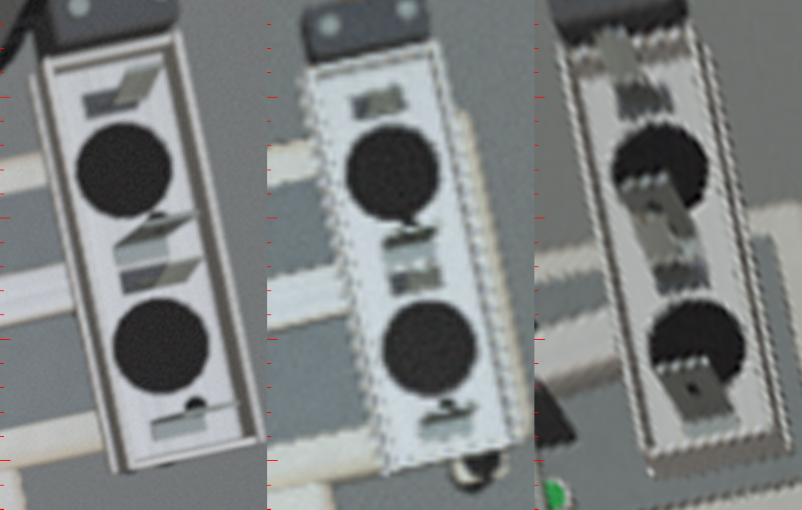

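```bash
python3 - <<'E'
from h import *
from rig import env
s=env.observe();print(s['time_s'],s['position'],s['qvel'])
print(mv(s,[.631,.1645,.16],.206),mv(s,[.631,.1645,.094],.206))
E
```

```text
2.75 [0.59224653 0.15749081 0.26077355] [-0.17263151  0.06156374 -0.27201529 -0.12598768  0.04814389 -0.27734659]
(array([-39.3,  -1.1, 100.8]), array([0.01, 0.02, 0.07])) (array([-39.3,  -1.1, 166.8]), array([0.01, 0.02, 0.07]))
```

>>> servo_tool(commands=[{"linear":[-15,0,30],"angular":[0,0,0],"gripper":1},{"linear":[-30,-1,60],"angular":[0,0,0],"gripper":1},{"linear":[-39,-1,90],"angular":[0,0,0],"gripper":1},{"linear":[-39.3,-1.1,101],"angular":[0,0,0],"gripper":1},{"linear":[-39.3,-1.1,101],"angular":[0,0,0],"gripper":1},{"linear":[-39.3,-1.1,101],"angular":[0,0,0],"gripper":1}])

```text
time_s: 3.35
position: [0.6319, 0.1636, 0.1611]
tool_rot: [[-0.979, -0.205, 0.002], [-0.205, 0.979, 0.0], [-0.002, -0.0, -1.0]]
ft_force: [0.8, -0.8, 0.6]
grip_width: 0.0853
```

```bash
python3 - <<'E'
from wl import *
from rig import env
s,p=wrist(env,'w2');print(s['time_s'],s['position'],s['tool_rot'].round(4).tolist())
im=ortho(p,.58,.69,.11,.21,.125,p['T']);h=cv2.cvtColor(im,cv2.COLOR_BGR2HSV).astype(int)
H,S,V=h[...,0],h[...,1],h[...,2];m=((H<7)|(H>173))&(S>110)&(V>50)
v,u=np.nonzero(m);print(.69-(v.max()+v.min())/2*.00033,.21-(u.max()+u.min())/2*.00033,np.ptp(v)*.33,np.ptp(u)*.33)
s=env.observe();print(s['position'],mv(s,[.631,.1645,.094],.206))
E
```

```text
3.35 [0.63185592 0.16355423 0.1610831 ] [[-0.9788, -0.2049, 0.0021], [-0.2049, 0.9788, 0.0002], [-0.0021, -0.0003, -1.0]]
0.632415 0.16577999999999998 49.830000000000005 48.18
[0.63205398 0.16346786 0.1614794 ] (array([ 1. ,  1.3, 67.5]), array([-0.02,  0.18,  0.02]))
```

View pics/w2.png

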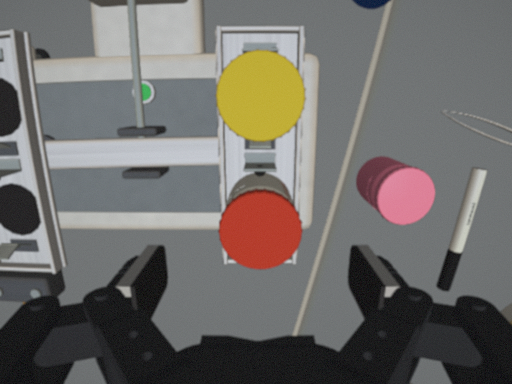

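```bash
python3 - <<'E'
from wl import *
p=pickle.load(open('pics/w2.pkl','rb'))
for z in(-.02,-.01,0,.011,.02):print(z,[proj(p,[x,y,z],p['T_tool_cam']).round(0) for x in(.011,-.011) for y in(-.0427,.0427)])
cv2.imwrite('pics/w2c.png',cv2.resize(p['frame'][230:384,60:460],None,fx=2,fy=2))
E
```

```text
-0.02 [array([151., 257.]), array([362., 257.]), array([156., 303.]), array([357., 303.])]
-0.01 [array([158., 246.]), array([355., 246.]), array([163., 290.]), array([350., 290.])]
0 [array([165., 237.]), array([349., 237.]), array([169., 278.]), array([344., 279.])]
0.011 [array([171., 228.]), array([342., 228.]), array([175., 267.]), array([339., 267.])]
0.02 [array([176., 221.]), array([338., 222.]), array([179., 259.]), array([335., 259.])]
```

View pics/w2c.png

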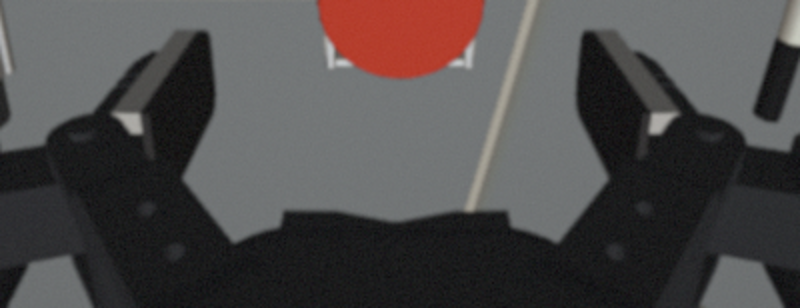

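>>> servo_tool(commands=[{"linear":[0.5,1.6,20],"angular":[0,0.1,0],"gripper":1},{"linear":[0.5,1.6,40],"angular":[0,0.1,0],"gripper":1},{"linear":[0.5,1.6,55],"angular":[0,0.1,0],"gripper":1},{"linear":[0.5,1.6,63],"angular":[0,0.1,0],"gripper":1},{"linear":[0.5,1.6,67.5],"angular":[0,0.1,0],"gripper":1},{"linear":[0.5,1.6,67.5],"angular":[0,0.1,0],"gripper":1},{"linear":[0.5,1.6,67.5],"angular":[0,0.1,0],"gripper":1}])

```text
time_s: 4.1
position: [0.6315, 0.1647, 0.0929]
tool_rot: [[-0.979, -0.205, -0.0], [-0.205, 0.979, -0.0], [0.0, -0.0, -1.0]]
ft_force: [0.2, 1.7, -0.2]
grip_width: 0.0855
```

```bash
python3 - <<'E'
from wl import *
from rig import env
s,p=wrist(env,'w3');s=env.observe();print(s['time_s'],s['position'],s['ft_force'],mv(s,[.6313,.1648,.094],.206))
E
```

```text
4.15 [0.63144852 0.164665   0.0928277 ] [0.01288081 0.87304022 0.26523024] (array([ 0.1,  0.2, -1.2]), array([-0.01, -0.01, -0.  ]))
```

View pics/w3.png

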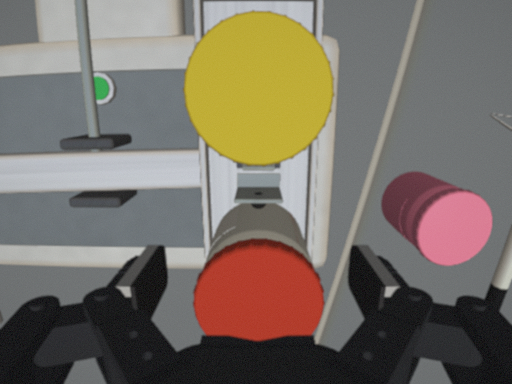

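>>> servo_tool(commands=[{"linear":[0,0,-1.2],"angular":[0,0,0],"gripper":-1},{"linear":[0,0,-1.2],"angular":[0,0,0],"gripper":-1},{"linear":[0,0,-1.2],"angular":[0,0,0],"gripper":-1},{"linear":[0,0,-1.2],"angular":[0,0,0],"gripper":-1},{"linear":[0,0,-1.2],"angular":[0,0,0],"gripper":-1},{"linear":[0,0,-1.2],"angular":[0,0,0],"gripper":-1}], force=45)

```text
time_s: 4.75
position: [0.6312, 0.1646, 0.0935]
tool_rot: [[-0.979, -0.204, -0.001], [-0.204, 0.979, -0.0], [0.001, -0.0, -1.0]]
ft_force: [-0.3, -0.9, 5.1]
grip_width: 0.0459
```

>>> servo_tool(commands=[{"linear":[0,0,0],"angular":[0,0,0],"gripper":-1},{"linear":[0,0,-1],"angular":[0,0,0],"gripper":-1},{"linear":[0,0,-2],"angular":[0,0,0],"gripper":-1},{"linear":[0,0,-3],"angular":[0,0,0],"gripper":-1},{"linear":[0,0,-4],"angular":[0,0,0],"gripper":-1},{"linear":[0,0,-5],"angular":[0,0,0],"gripper":-1},{"linear":[0,0,-6],"angular":[0,0,0],"gripper":-1},{"linear":[0,0,-7],"angular":[0,0,0],"gripper":-1}])

```text
time_s: 5.55
position: [0.6311, 0.1646, 0.1001]
tool_rot: [[-0.979, -0.204, -0.002], [-0.204, 0.979, -0.0], [0.002, -0.0, -1.0]]
ft_force: [2.0, -1.0, -1.3]
grip_width: 0.046
```

>>> servo_tool(commands=[{"linear":[0,0,-1.2],"angular":[0,0,0],"gripper":-1},{"linear":[0,0,-2.4],"angular":[0,0,0],"gripper":-1},{"linear":[0,0,-3.6],"angular":[0,0,0],"gripper":-1},{"linear":[0,0,-4.8],"angular":[0,0,0],"gripper":-1},{"linear":[0,0,-6],"angular":[0,0,0],"gripper":-1},{"linear":[0,0,-7],"angular":[0,0,0],"gripper":-1},{"linear":[0,0,-8],"angular":[0,0,0],"gripper":-1},{"linear":[0,0,-9],"angular":[0,0,0],"gripper":-1}])

```text
time_s: 6.35
position: [0.6311, 0.1646, 0.1091]
tool_rot: [[-0.979, -0.204, -0.002], [-0.204, 0.979, -0.0], [0.002, -0.0, -1.0]]
ft_force: [2.4, -1.6, -2.4]
grip_width: 0.0459
```

>>> servo_tool(commands=[{"linear":[0,0,-0.5],"angular":[0,0,0],"gripper":-1},{"linear":[0,0,-1],"angular":[0,0,0],"gripper":-1},{"linear":[0,0,-1.5],"angular":[0,0,0],"gripper":-1},{"linear":[0,0,-2],"angular":[0,0,0],"gripper":-1},{"linear":[0,0,-2.5],"angular":[0,0,0],"gripper":-1},{"linear":[0,0,-3],"angular":[0,0,0],"gripper":-1},{"linear":[0,0,-3.5],"angular":[0,0,0],"gripper":-1},{"linear":[0,0,-4],"angular":[0,0,0],"gripper":-1},{"linear":[0,0,-4.5],"angular":[0,0,0],"gripper":-1},{"linear":[0,0,-5],"angular":[0,0,0],"gripper":-1}])

```text
time_s: 7.35
position: [0.631, 0.1649, 0.1139]
tool_rot: [[-0.979, -0.205, -0.002], [-0.205, 0.979, 0.0], [0.002, 0.0, -1.0]]
ft_force: [2.4, 1.3, -5.1]
grip_width: 0.046
```

>>> servo_tool(commands=[{"linear":[0,0,-0.7],"angular":[0,0,0],"gripper":-1},{"linear":[0,0,-1.4],"angular":[0,0,0],"gripper":-1},{"linear":[0,0,-2.1],"angular":[0,0,0],"gripper":-1},{"linear":[0,0,-2.8],"angular":[0,0,0],"gripper":-1},{"linear":[0,0,-3.6],"angular":[0,0,0],"gripper":-1},{"linear":[0,0,-4.4],"angular":[0,0,0],"gripper":-1},{"linear":[0,0,-5.2],"angular":[0,0,0],"gripper":-1},{"linear":[0,0,-6],"angular":[0,0,0],"gripper":-1},{"linear":[0,0,-6.8],"angular":[0,0,0],"gripper":-1},{"linear":[0,0,-7.6],"angular":[0,0,0],"gripper":-1}])

```text
time_s: 8.35
position: [0.631, 0.1646, 0.1217]
tool_rot: [[-0.979, -0.204, -0.002], [-0.204, 0.979, -0.0], [0.002, 0.0, -1.0]]
ft_force: [1.5, -0.3, -4.2]
grip_width: 0.046
```

>>> servo_tool(commands=[{"linear":[0,0,-0.8],"angular":[0,0,0],"gripper":-1},{"linear":[0,0,-1.6],"angular":[0,0,0],"gripper":-1},{"linear":[0,0,-2.4],"angular":[0,0,0],"gripper":-1},{"linear":[0,0,-3.2],"angular":[0,0,0],"gripper":-1},{"linear":[0,0,-4],"angular":[0,0,0],"gripper":-1},{"linear":[0,0,-4.8],"angular":[0,0,0],"gripper":-1},{"linear":[0,0,-5.6],"angular":[0,0,0],"gripper":-1},{"linear":[0,0,-6.4],"angular":[0,0,0],"gripper":-1},{"linear":[0,0,-7.2],"angular":[0,0,0],"gripper":-1},{"linear":[0,0,-8],"angular":[0,0,0],"gripper":-1}])

```text
time_s: 9.35
position: [0.6313, 0.1647, 0.1299]
tool_rot: [[-0.979, -0.204, -0.001], [-0.204, 0.979, -0.0], [0.001, -0.0, -1.0]]
ft_force: [0.1, -0.9, -0.8]
grip_width: 0.0461
```

>>> servo_tool(commands=[{"linear":[0,0,-4],"angular":[0,0,0],"gripper":-1},{"linear":[0,0,-10],"angular":[0,0,0],"gripper":-1},{"linear":[0,0,-20],"angular":[0,0,0],"gripper":-1},{"linear":[0,0,-35],"angular":[0,0,0],"gripper":-1},{"linear":[0,0,-50],"angular":[0,0,0],"gripper":-1},{"linear":[6,-15,-60],"angular":[0,0,0],"gripper":-1},{"linear":[18,-45,-60],"angular":[0,0,0],"gripper":-1},{"linear":[30,-75,-60],"angular":[0,0,0],"gripper":-1},{"linear":[42,-105,-60],"angular":[0,0,0],"gripper":-1},{"linear":[54,-135,-60],"angular":[0,0,0],"gripper":-1},{"linear":[66,-160,-60],"angular":[0,0,0],"gripper":-1},{"linear":[72,-175,-60],"angular":[0,0,0],"gripper":-1},{"linear":[74,-180,-60],"angular":[0,0,0],"gripper":-1},{"linear":[74,-180,-60],"angular":[0,0,0],"gripper":-1},{"linear":[74,-180,-60],"angular":[0,0,0],"gripper":-1}])

```text
time_s: 10.85
position: [0.5957, -0.0258, 0.1898]
tool_rot: [[-0.979, -0.205, -0.002], [-0.205, 0.979, -0.0], [0.002, 0.0, -1.0]]
ft_force: [-0.1, -0.0, -0.9]
grip_width: 0.0464
```

```bash
cat > pk.py <<'E'
from wl import *
yaw=.2065;ex=np.array([np.cos(yaw),np.sin(yaw)]);ey=np.array([-ex[1],ex[0]])
E
python3 - <<'E'
from pk import *
from rig import env
s,p=wrist(env,'w4');sc=env.get_image('scene');cv2.imwrite('pics/s4.png',cv2.resize(sc['frame'][120:290,140:370],None,fx=3.4,fy=3.4,interpolation=cv2.INTER_CUBIC));pickle.dump(sc,open('pics/s4.pkl','wb'))
s=env.observe();print(s['time_s'],s['position'],s['ft_force'],s['tool_rot'].round(4).tolist())
g=np.array([.6311,.1646])  # grip pos
print('R1 by displacement',g-.074*ex-.18*ey)
E
```

```text
10.95 [ 0.59573266 -0.02563357  0.18970876] [-0.12128209 -0.09791535 -0.59631296] [[-0.9786, -0.2058, -0.0017], [-0.2058, 0.9786, -0.0002], [0.0017, 0.0002, -1.0]]
R1 by displacement [ 0.59557856 -0.02674844]
```

View pics/w4.png

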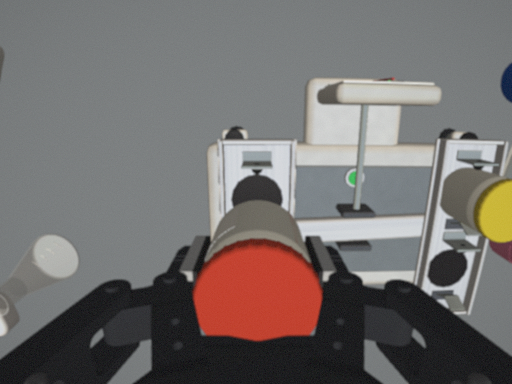

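View pics/s4.png

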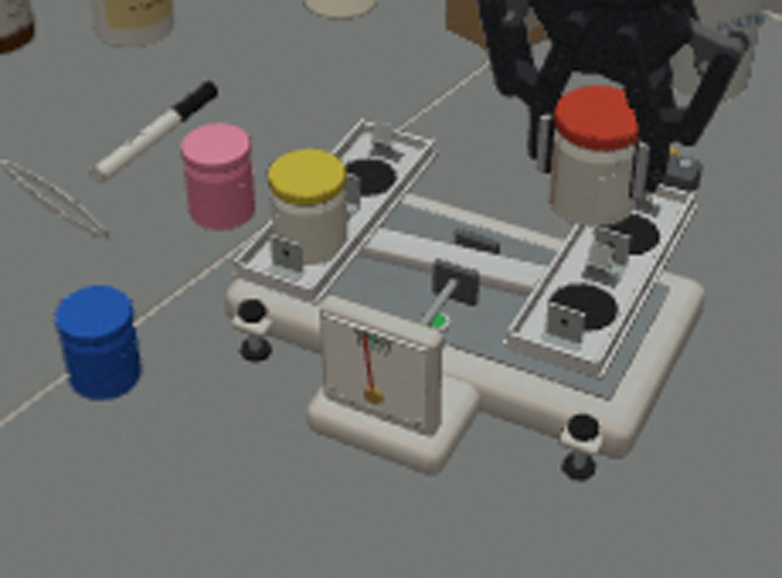

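```bash
python3 - <<'E'
from pk import *
from rig import env
t=env.get_image('top');pickle.dump(t,open('pics/t4.pkl','wb'));cv2.imwrite('pics/t4.png',t['frame'])
w=pickle.load(open('pics/w4.pkl','rb'))
ims=[]
for nm,p,T in(('t',t,None),('w',w,w['T'])):
    im=ortho(p,.58,.69,.11,.21,.069,T);ims.append(im.copy())
    g=cv2.cvtColor(im,cv2.COLOR_BGR2GRAY);m=cv2.morphologyEx((g<60).astype(np.uint8),cv2.MORPH_OPEN,np.ones((15,15)))
    n,l,st,ce=cv2.connectedComponentsWithStats(m)
    for i in range(1,n):
        if st[i,4]>1500: print(nm,st[i],[round(.69-ce[i][1]*.00033,4),round(.21-ce[i][0]*.00033,4)], 'bbox c',round(.69-(st[i][1]+st[i][3]/2)*.00033,4),round(.21-(st[i][0]+st[i][2]/2)*.00033,4))
ims.append(ortho(w,.53,.65,-.07,.04,.087,w['T'])[:333])
cv2.imwrite('pics/orth4.png',np.hstack([i[:330] for i in ims])[:, :800])
E
```

```text
t [  83  122  109  110 9666] [np.float64(0.6319), np.float64(0.1647)] bbox c 0.6316 0.1646
w [    0     0   304   111 21596] [np.float64(0.6759), np.float64(0.1472)] bbox c 0.6717 0.1598
w [  79  118  111  112 9968] [np.float64(0.6328), np.float64(0.1658)] bbox c 0.6326 0.1656
```

View pics/orth4.png

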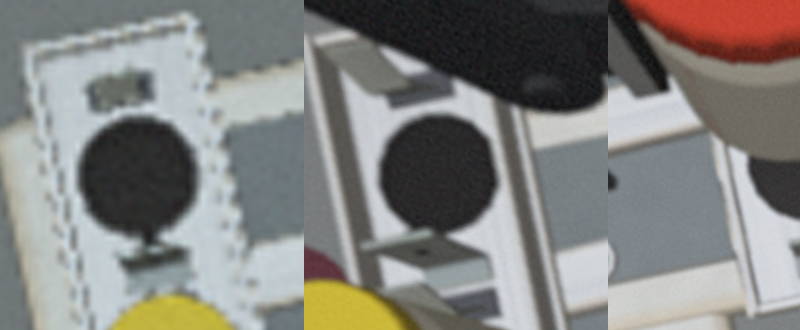

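>>> servo_tool(commands=[{"linear":[0.2,-1.1,10],"angular":[0,0.1,0],"gripper":-1},{"linear":[0.2,-1.1,25],"angular":[0,0.1,0],"gripper":-1},{"linear":[0.2,-1.1,38],"angular":[0,0.1,0],"gripper":-1},{"linear":[0.2,-1.1,45],"angular":[0,0.1,0],"gripper":-1},{"linear":[0.2,-1.1,48],"angular":[0,0.1,0],"gripper":-1},{"linear":[0.2,-1.1,48],"angular":[0,0.1,0],"gripper":-1},{"linear":[0.2,-1.1,48],"angular":[0,0.1,0],"gripper":-1}])

```text
time_s: 11.7
position: [0.5958, -0.0278, 0.1422]
tool_rot: [[-0.979, -0.205, -0.003], [-0.205, 0.979, -0.001], [0.003, -0.0, -1.0]]
ft_force: [0.1, 0.1, -0.8]
grip_width: 0.0458
```

```bash
python3 - <<'E'
from pk import *
from rig import env
s,p=wrist(env,'w5');s=env.observe();print(s['time_s'],s['position'],s['ft_force'],s['tool_rot'].round(4).tolist(),mv(s,[.5957,-.0267,s['position'][2]],.2065))
E
```

```text
11.75 [ 0.59580599 -0.02782237  0.14230726] [ 1.16813529 -0.07814828 -0.78742301] [[-0.9788, -0.2046, -0.0024], [-0.2046, 0.9789, -0.001], [0.0025, -0.0005, -1.0]] (array([-0.1,  1.1, -0. ]), array([-0.03, -0.14, -0.03]))
```

View pics/w5.png

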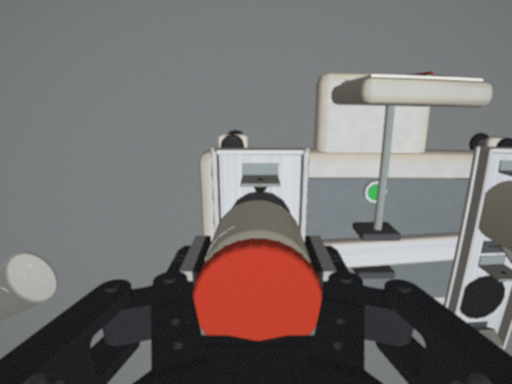

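>>> servo_tool(commands=[{"linear":[0,0.5,1],"angular":[0,-0.1,0],"gripper":-1},{"linear":[0,1.1,3],"angular":[0,-0.15,0],"gripper":-1},{"linear":[0,1.1,5],"angular":[0,-0.15,0],"gripper":-1},{"linear":[0,1.1,7],"angular":[0,-0.15,0],"gripper":-1},{"linear":[0,1.1,9],"angular":[0,-0.15,0],"gripper":-1},{"linear":[0,1.1,10.5],"angular":[0,-0.15,0],"gripper":-1},{"linear":[0,1.1,12],"angular":[0,-0.15,0],"gripper":-1},{"linear":[0,1.1,13.5],"angular":[0,-0.15,0],"gripper":-1}])

```text
time_s: 12.55
position: [0.5952, -0.0268, 0.1281]
tool_rot: [[-0.979, -0.204, -0.001], [-0.204, 0.979, -0.0], [0.001, 0.0, -1.0]]
ft_force: [-0.2, -1.1, -0.0]
grip_width: 0.046
```

>>> servo_tool(commands=[{"linear":[0,0,1.2],"angular":[0,0,0],"gripper":-1},{"linear":[0,0,2.4],"angular":[0,0,0],"gripper":-1},{"linear":[0,0,3.6],"angular":[0,0,0],"gripper":-1},{"linear":[0,0,4.8],"angular":[0,0,0],"gripper":-1},{"linear":[0,0,6],"angular":[0,0,0],"gripper":-1},{"linear":[0,0,7.2],"angular":[0,0,0],"gripper":-1},{"linear":[0,0,8.4],"angular":[0,0,0],"gripper":-1},{"linear":[0,0,9.6],"angular":[0,0,0],"gripper":-1}])

```text
time_s: 13.35
position: [0.5953, -0.0268, 0.1186]
tool_rot: [[-0.979, -0.205, -0.001], [-0.205, 0.979, -0.0], [0.001, -0.0, -1.0]]
ft_force: [-0.4, 0.3, 0.1]
grip_width: 0.0465
```

>>> servo_tool(commands=[{"linear":[0,0,1.2],"angular":[0,0,0],"gripper":-1},{"linear":[0,0,2.4],"angular":[0,0,0],"gripper":-1},{"linear":[0,0,3.6],"angular":[0,0,0],"gripper":-1},{"linear":[0,0,4.8],"angular":[0,0,0],"gripper":-1},{"linear":[0,0,6],"angular":[0,0,0],"gripper":-1},{"linear":[0,0,7.2],"angular":[0,0,0],"gripper":-1},{"linear":[0,0,8.4],"angular":[0,0,0],"gripper":-1}])

```text
time_s: 14.05
position: [0.5953, -0.0267, 0.1102]
tool_rot: [[-0.979, -0.204, -0.001], [-0.204, 0.979, -0.0], [0.001, -0.0, -1.0]]
ft_force: [-1.6, 0.0, 0.8]
grip_width: 0.0463
```

```bash
python3 - <<'E'
from pk import *
from rig import env
sc=env.get_image('scene');cv2.imwrite('pics/s6.png',cv2.resize(sc['frame'][120:290,140:370],None,fx=3.4,fy=3.4,interpolation=cv2.INTER_CUBIC))
s=env.observe();print(s['time_s'],s['position'],s['ft_force'])
E
```

```text
14.1 [ 0.59519521 -0.02672444  0.10995137] [-0.61196805 -0.98517023  1.11067745]
```

View pics/s6.png

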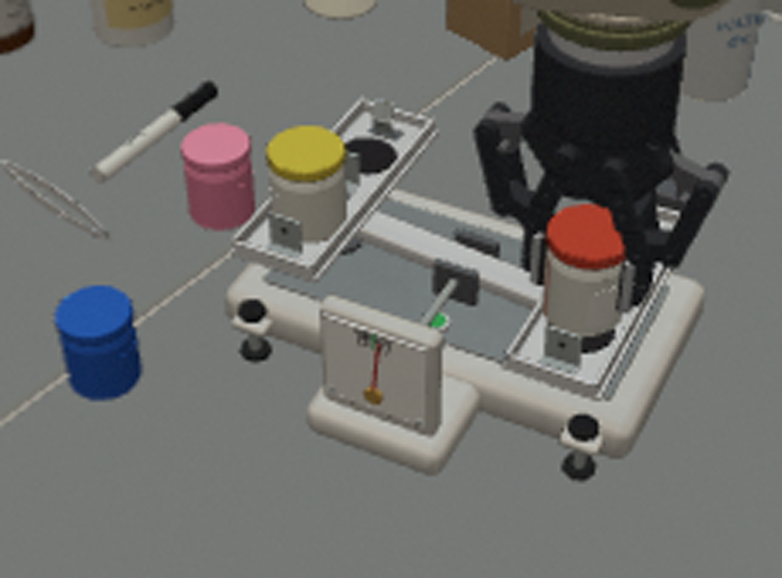

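>>> servo_tool(commands=[{"linear":[0,0,0.8],"angular":[0,0,0],"gripper":-1},{"linear":[0,0,1.6],"angular":[0,0,0],"gripper":-1},{"linear":[0,0,2.4],"angular":[0,0,0],"gripper":-1},{"linear":[0,0,3.2],"angular":[0,0,0],"gripper":-1},{"linear":[0,0,4],"angular":[0,0,0],"gripper":-1}])

```text
time_s: 14.6
position: [0.5956, -0.0268, 0.1067]
tool_rot: [[-0.979, -0.204, 0.0], [-0.204, 0.979, -0.001], [-0.0, -0.001, -1.0]]
ft_force: [-1.8, -0.7, 5.9]
grip_width: 0.0455
```

>>> servo_tool(commands=[{"linear":[0,0,0.7],"angular":[0,0,0],"gripper":-1},{"linear":[0,0,1.4],"angular":[0,0,0],"gripper":-1},{"linear":[0,0,2.1],"angular":[0,0,0],"gripper":-1},{"linear":[0,0,2.8],"angular":[0,0,0],"gripper":-1}])

```text
time_s: 15.0
position: [0.5955, -0.0268, 0.1036]
tool_rot: [[-0.979, -0.204, -0.0], [-0.204, 0.979, -0.0], [0.0, -0.0, -1.0]]
ft_force: [0.8, 0.2, 4.1]
grip_width: 0.0462
```

>>> servo_tool(commands=[{"linear":[0,0,0.9],"angular":[0,0,0],"gripper":-1},{"linear":[0,0,1.8],"angular":[0,0,0],"gripper":-1},{"linear":[0,0,2.7],"angular":[0,0,0],"gripper":-1},{"linear":[0,0,3.6],"angular":[0,0,0],"gripper":-1},{"linear":[0,0,4.5],"angular":[0,0,0],"gripper":-1},{"linear":[0,0,5.4],"angular":[0,0,0],"gripper":-1},{"linear":[0,0,6.3],"angular":[0,0,0],"gripper":-1}])

```text
time_s: 15.7
position: [0.5955, -0.0268, 0.0972]
tool_rot: [[-0.979, -0.204, -0.0], [-0.204, 0.979, -0.0], [0.0, -0.0, -1.0]]
ft_force: [1.6, 0.9, 5.7]
grip_width: 0.0463
```

>>> servo_tool(commands=[{"linear":[0,0,0.6],"angular":[0,0,0],"gripper":-1},{"linear":[0,0,1.2],"angular":[0,0,0],"gripper":-1},{"linear":[0,0,1.8],"angular":[0,0,0],"gripper":-1},{"linear":[0,0,2.4],"angular":[0,0,0],"gripper":-1}])

```text
time_s: 16.1
position: [0.5955, -0.0267, 0.0949]
tool_rot: [[-0.979, -0.204, -0.0], [-0.204, 0.979, -0.0], [0.0, -0.0, -1.0]]
ft_force: [3.1, 1.3, 5.9]
grip_width: 0.0459
```

>>> servo_tool(commands=[{"linear":[0,0,0.4],"angular":[0,0,0],"gripper":-1},{"linear":[0,0,0.8],"angular":[0,0,0],"gripper":-1},{"linear":[0,0,1.2],"angular":[0,0,0],"gripper":-1}])

```text
time_s: 16.4
position: [0.5955, -0.0268, 0.0937]
tool_rot: [[-0.979, -0.204, 0.0], [-0.204, 0.979, -0.0], [-0.0, -0.0, -1.0]]
ft_force: [2.8, 1.5, 5.6]
grip_width: 0.0461
```

>>> servo_tool(commands=[{"linear":[0,0,0.4],"angular":[0,0,0],"gripper":-1},{"linear":[0,0,0.8],"angular":[0,0,0],"gripper":-1}])

```text
time_s: 16.6
position: [0.5957, -0.0267, 0.0934]
tool_rot: [[-0.979, -0.205, 0.001], [-0.205, 0.979, -0.0], [-0.001, -0.001, -1.0]]
ft_force: [1.5, 1.4, 10.7]
grip_width: 0.0461
```

>>> servo_tool(commands=[{"linear":[0,0,0.3],"angular":[0,0,0],"gripper":-1},{"linear":[0,0,0.3],"angular":[0,0,0],"gripper":-1}])

```text
time_s: 16.8
position: [0.5957, -0.0267, 0.0934]
tool_rot: [[-0.979, -0.205, 0.001], [-0.205, 0.979, -0.0], [-0.001, -0.001, -1.0]]
ft_force: [1.2, 1.5, 10.9]
grip_width: 0.0461
```

>>> servo_tool(commands=[{"linear":[0,0,0.3],"angular":[0,0,0],"gripper":-1},{"linear":[0,0,0.5],"angular":[0,0,0],"gripper":-1}])

```text
time_s: 17.0
position: [0.5957, -0.0267, 0.0933]
tool_rot: [[-0.979, -0.205, 0.001], [-0.205, 0.979, -0.001], [-0.001, -0.001, -1.0]]
ft_force: [0.9, 0.9, 15.9]
grip_width: 0.0461
```

>>> servo_tool(commands=[{"linear":[0,0,0.1],"angular":[0,0,0],"gripper":-1},{"linear":[0,0,0.1],"angular":[0,0,0],"gripper":-1},{"linear":[0,0,-1],"angular":[0,0,0],"gripper":-1},{"linear":[0,0,-2],"angular":[0,0,0],"gripper":-1},{"linear":[0,0,-3],"angular":[0,0,0],"gripper":-1},{"linear":[0,0,-4],"angular":[0,0,0],"gripper":-1},{"linear":[0,0,-5],"angular":[0,0,0],"gripper":-1}])

```text
time_s: 17.7
position: [0.5955, -0.0267, 0.0966]
tool_rot: [[-0.979, -0.204, -0.001], [-0.204, 0.979, -0.0], [0.001, 0.0, -1.0]]
ft_force: [4.5, -0.0, 0.2]
grip_width: 0.0463
```

>>> servo_tool(commands=[{"linear":[0,0,-1],"angular":[0,0,0],"gripper":-1},{"linear":[0,0,-2],"angular":[0,0,0],"gripper":-1},{"linear":[0,0,-3],"angular":[0,0,0],"gripper":-1},{"linear":[0,0,-4],"angular":[0,0,0],"gripper":-1},{"linear":[0,0,-5],"angular":[0,0,0],"gripper":-1},{"linear":[0,0,-5.8],"angular":[0,0,0],"gripper":-1},{"linear":[0,0,-5.8],"angular":[0,0,0],"gripper":-1},{"linear":[0,0,-5.8],"angular":[0,0,0],"gripper":-1}])

```text
time_s: 18.5
position: [0.5955, -0.0268, 0.1024]
tool_rot: [[-0.979, -0.204, -0.001], [-0.204, 0.979, -0.0], [0.001, 0.0, -1.0]]
ft_force: [5.2, 0.5, -1.0]
grip_width: 0.046
```

```bash
python3 - <<'E'
from pk import *
from rig import env
sc=env.get_image('scene');cv2.imwrite('pics/s7.png',cv2.resize(sc['frame'][120:290,140:370],None,fx=3.4,fy=3.4,interpolation=cv2.INTER_CUBIC))
s=env.observe();print(s['time_s'],s['position'],s['ft_force'])
E
```

```text
18.55 [ 0.59546174 -0.02675153  0.10241098] [ 4.79390403  1.0772056  -0.50121886]
```

View pics/s7.png

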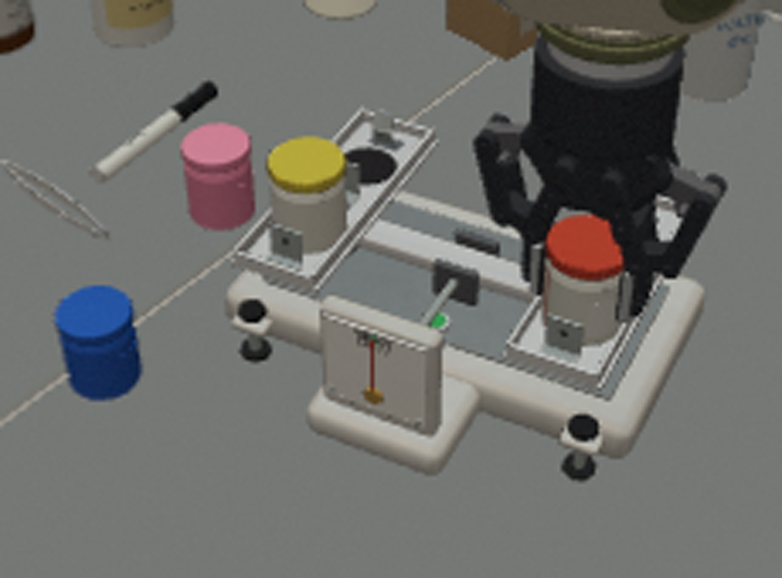

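>>> servo_tool(commands=[{"linear":[-0.5,0,0],"angular":[0,0,0],"gripper":-1},{"linear":[-0.5,0,0],"angular":[0,0,0],"gripper":0.3},{"linear":[-0.5,0,0],"angular":[0,0,0],"gripper":0.6},{"linear":[-0.5,0,0],"angular":[0,0,0],"gripper":1},{"linear":[-0.5,0,0],"angular":[0,0,0],"gripper":1},{"linear":[-0.5,0,0],"angular":[0,0,0],"gripper":1}])

```text
time_s: 19.15
position: [0.5956, -0.0266, 0.1027]
tool_rot: [[-0.979, -0.204, -0.001], [-0.204, 0.979, -0.0], [0.001, 0.0, -1.0]]
ft_force: [-1.0, -0.2, 0.1]
grip_width: 0.0853
```

```bash
python3 - <<'E'
from pk import *
from rig import env
s,p=wrist(env,'w8')
s=env.observe();print(s['time_s'],s['position'],s['ft_force'],s['grip_width'])
E
```

```text
19.2 [ 0.59563855 -0.02663692  0.10273968] [0.45524869 0.39496908 0.28155999] 0.08562407352220702
```

View pics/w8.png

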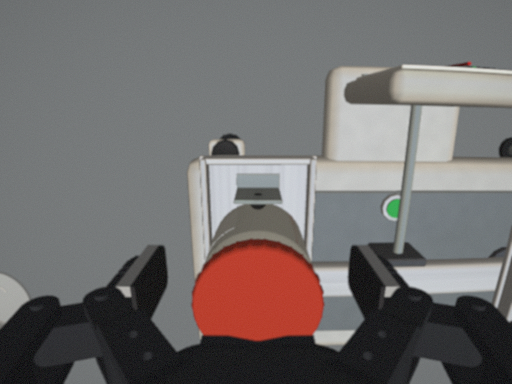

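>>> servo_tool(commands=[{"linear":[0,0,-10],"angular":[0,0,0],"gripper":1},{"linear":[0,0,-25],"angular":[0,0,0],"gripper":1},{"linear":[0,0,-45],"angular":[0,0,0],"gripper":1},{"linear":[0,0,-70],"angular":[0,0,0],"gripper":1},{"linear":[0,0,-95],"angular":[0,0,0],"gripper":1},{"linear":[0,0,-120],"angular":[0,0,0],"gripper":1},{"linear":[20,40,-145],"angular":[0,0,0],"gripper":1},{"linear":[20,80,-160],"angular":[0,0,0],"gripper":1},{"linear":[20,90,-170],"angular":[0,0,0],"gripper":1},{"linear":[20,90,-170],"angular":[0,0,0],"gripper":1},{"linear":[20,90,-170],"angular":[0,0,0],"gripper":1},{"linear":[20,90,-170],"angular":[0,0,0],"gripper":1}])

```text
time_s: 20.4
position: [0.558, 0.0563, 0.2718]
tool_rot: [[-0.979, -0.203, -0.003], [-0.203, 0.979, -0.0], [0.003, 0.0, -1.0]]
ft_force: [-0.1, 0.2, 0.5]
grip_width: 0.0856
```

```bash
python3 - <<'E'
from pk import *
from rig import env
s,p=wrist(env,'w9')
sc=env.get_image('scene');pickle.dump(sc,open('pics/s9.pkl','wb'));cv2.imwrite('pics/s9.png',cv2.resize(sc['frame'][120:290,140:370],None,fx=3.4,fy=3.4,interpolation=cv2.INTER_CUBIC))
print(s['time_s'],s['position'])
def lid(pp,T,c,k,z,r=.05):
    x0,x1,y0,y1=c[0]-r,c[0]+r,c[1]-r,c[1]+r
    im=ortho(pp,x0,x1,y0,y1,z,T);h=cv2.cvtColor(im,cv2.COLOR_BGR2HSV).astype(int);H,S,V=h[...,0],h[...,1],h[...,2]
    m=((((H<7)|(H>173)) if k=='r' else (abs(H-27)<7))&(S>110)&(V>50)).astype(np.uint8)
    m=cv2.morphologyEx(m,cv2.MORPH_OPEN,np.ones((9,9)))
    n,l,st,ce=cv2.connectedComponentsWithStats(m);i=1+np.argmax(st[1:,4]);b=st[i]
    return [round(x1-(b[1]+b[3]/2)*.00033,4),round(y1-(b[0]+b[2]/2)*.00033,4)],(b[2:4]*.33).round(1)
for z in(.078,.093):
  print('red lid z',z,lid(p,p['T'],[.5955,-.027],'r',z+.056),lid(sc,None,[.5955,-.027],'r',z+.056))
print('yel',lid(p,p['T'],[.558,.149],'y',.078+.052),lid(sc,None,[.558,.149],'y',.13))
E
```

```text
20.4 [0.55804621 0.05629119 0.27182007]
red lid z 0.078 ([np.float64(0.5968), np.float64(-0.0278)], array([48.8, 49.8])) ([np.float64(0.5973), np.float64(-0.0257)], array([51.8, 55.4]))
red lid z 0.093 ([np.float64(0.5909), np.float64(-0.0239)], array([46.2, 47.2])) ([np.float64(0.5816), np.float64(-0.0344)], array([50.2, 53.8]))
yel ([np.float64(0.559), np.float64(0.15)], array([47.8, 47.2])) ([np.float64(0.5578), np.float64(0.1485)], array([51.5, 52.8]))
```

View pics/w9.png

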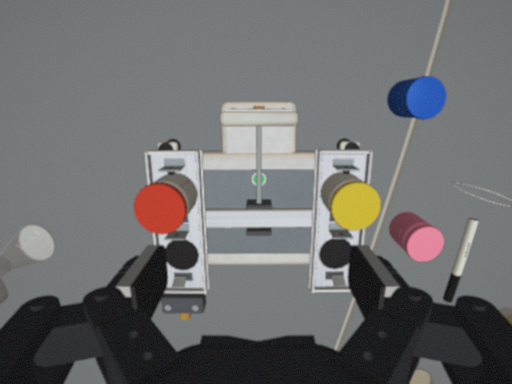

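View pics/s9.png

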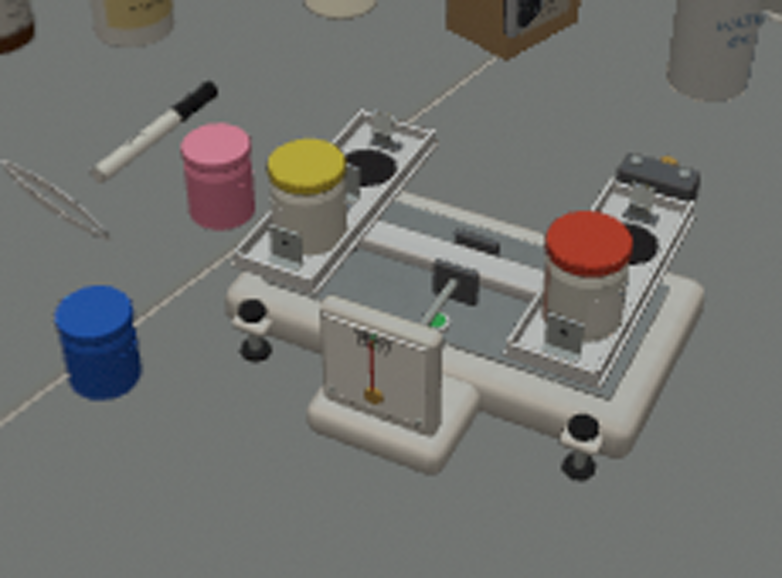

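```bash
python3 - <<'E'
import cv2,numpy as np
a=cv2.imread('pics/s7.png');b=cv2.imread('pics/s9.png')
def m(x0,y0,x1,y1,n):
    A=a[y0:y1,x0:x1];r=cv2.matchTemplate(b[y0-12:y1+12,x0-12:x1+12],A,cv2.TM_CCOEFF_NORMED);_,v,_,l=cv2.minMaxLoc(r)
    y,x=l[1],l[0];f=lambda p,q,s:.5*(p-s)/(p-2*q+s)
    print(n,round(v,3),'dx',round(x-12+f(r[y,x-1],r[y,x],r[y,x+1]),2),'dy',round(y-12+f(r[y-1,x],r[y,x],r[y+1,x]),2))
m(546,235,612,300,'lid+neck lower');m(540,318,592,362,'stop');m(515,320,600,385,'tray corner');m(265,135,350,255,'yellow');m(240,225,310,290,'left tray');m(345,325,400,405,'needle')
E
```

```text
lid+neck lower 0.989 dx 0.14 dy -3.16
stop 0.945 dx 0.06 dy -1.67
tray corner 0.946 dx 0.23 dy -1.48
yellow 0.979 dx -0.07 dy 1.73
left tray 0.949 dx 0.01 dy 1.37
needle 0.992 dx -0.13 dy 0.0
```

```bash
python3 - <<'E'
from pk import *
from rig import env
s=env.observe();print(s['time_s'],mv(s,[.596,-.027,.165],.206))
E
```

```text
20.5 (array([-20.5, -89.4, 106.8]), array([ 0.02, -0.14, -0.08]))
```

>>> servo_tool(commands=[{"linear":[-5,-25,15],"angular":[0,-0.1,0],"gripper":-1},{"linear":[-12,-55,40],"angular":[0,-0.1,0],"gripper":-1},{"linear":[-18,-80,65],"angular":[0,-0.1,0],"gripper":-1},{"linear":[-20.5,-89.4,90],"angular":[0,-0.1,0],"gripper":-1},{"linear":[-20.5,-89.4,102],"angular":[0,-0.1,0],"gripper":-1},{"linear":[-20.5,-89.4,107],"angular":[0,-0.1,0],"gripper":-1},{"linear":[-20.5,-89.4,107],"angular":[0,-0.1,0],"gripper":-1},{"linear":[-20.5,-89.4,107],"angular":[0,-0.1,0],"gripper":-1}])

```text
time_s: 21.3
position: [0.5964, -0.0255, 0.167]
tool_rot: [[-0.979, -0.205, 0.003], [-0.205, 0.979, -0.0], [-0.003, -0.001, -1.0]]
ft_force: [-0.6, 0.4, 0.5]
grip_width: -0.0003
```

```bash
python3 - <<'E'
from pk import *
from rig import env
s,p=wrist(env,'w10');print(s['time_s'],s['position'],s['grip_width'],s['ft_force'])
E
```

```text
21.3 [ 0.59644718 -0.02546151  0.16697488] -0.0003200842750999767 [-0.63051332  0.39966338  0.45739919]
```

View pics/w10.png

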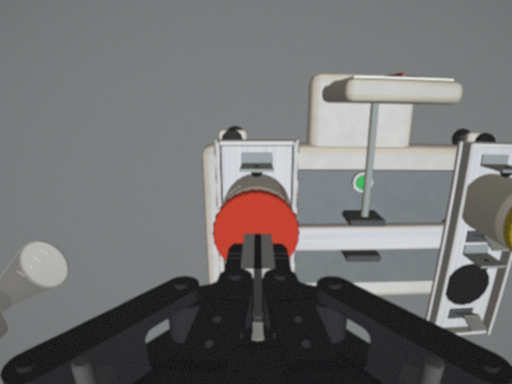

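>>> servo_tool(commands=[{"linear":[0.3,-0.7,3],"angular":[0,-0.2,0],"gripper":-1},{"linear":[0.3,-1.3,6],"angular":[0,-0.2,0],"gripper":-1},{"linear":[0.3,-1.3,9],"angular":[0,-0.2,0],"gripper":-1},{"linear":[0.3,-1.3,11],"angular":[0,-0.2,0],"gripper":-1},{"linear":[0.3,-1.3,12.5],"angular":[0,-0.2,0],"gripper":-1},{"linear":[0.3,-1.3,14],"angular":[0,-0.2,0],"gripper":-1},{"linear":[0.3,-1.3,15.2],"angular":[0,-0.2,0],"gripper":-1},{"linear":[0.3,-1.3,16.4],"angular":[0,-0.2,0],"gripper":-1},{"linear":[0.3,-1.3,17.6],"angular":[0,-0.2,0],"gripper":-1},{"linear":[0.3,-1.3,18.8],"angular":[0,-0.2,0],"gripper":-1}])

```text
time_s: 22.35
position: [0.5962, -0.0273, 0.1469]
tool_rot: [[-0.979, -0.204, 0.004], [-0.204, 0.979, 0.001], [-0.004, -0.0, -1.0]]
ft_force: [-0.1, 0.5, 0.0]
grip_width: -0.0
```

>>> servo_tool(commands=[{"linear":[0,0,1],"angular":[0,0,0],"gripper":-1},{"linear":[0,0,2],"angular":[0,0,0],"gripper":-1},{"linear":[0,0,3],"angular":[0,0,0],"gripper":-1},{"linear":[0,0,3.7],"angular":[0,0,0],"gripper":-1},{"linear":[0,0,4.4],"angular":[0,0,0],"gripper":-1}])

```text
time_s: 22.85
position: [0.5962, -0.0273, 0.1425]
tool_rot: [[-0.979, -0.205, 0.004], [-0.205, 0.979, 0.001], [-0.004, -0.0, -1.0]]
ft_force: [0.1, 0.1, 1.3]
grip_width: 0.0005
```

>>> servo_tool(commands=[{"linear":[0,0,0.6],"angular":[0,0,0],"gripper":-1},{"linear":[0,0,1.2],"angular":[0,0,0],"gripper":-1},{"linear":[0,0,1.6],"angular":[0,0,0],"gripper":-1}])

```text
time_s: 23.15
position: [0.5966, -0.0273, 0.1414]
tool_rot: [[-0.979, -0.204, 0.006], [-0.204, 0.979, 0.001], [-0.006, -0.001, -1.0]]
ft_force: [0.1, 0.6, 4.4]
grip_width: 0.0001
```

>>> servo_tool(commands=[{"linear":[0,0,0.4],"angular":[0,0,0],"gripper":-1},{"linear":[0,0,0.6],"angular":[0,0,0],"gripper":-1}])

```text
time_s: 23.35
position: [0.5965, -0.0273, 0.1406]
tool_rot: [[-0.979, -0.205, 0.005], [-0.205, 0.979, 0.001], [-0.005, -0.0, -1.0]]
ft_force: [2.5, 0.6, 4.4]
grip_width: -0.0001
```

>>> servo_tool(commands=[{"linear":[0,0,0.3],"angular":[0,0,0],"gripper":-1},{"linear":[0,0,0.6],"angular":[0,0,0],"gripper":-1}])

```text
time_s: 23.55
position: [0.5967, -0.0272, 0.1404]
tool_rot: [[-0.979, -0.204, 0.006], [-0.204, 0.979, 0.001], [-0.006, -0.001, -1.0]]
ft_force: [1.6, 0.9, 7.2]
grip_width: -0.0002
```

>>> servo_tool(commands=[{"linear":[0,0,0.3],"angular":[0,0,0],"gripper":-1},{"linear":[0,0,0.5],"angular":[0,0,0],"gripper":-1}])

```text
time_s: 23.75
position: [0.597, -0.0272, 0.1403]
tool_rot: [[-0.979, -0.204, 0.007], [-0.204, 0.979, 0.001], [-0.007, -0.001, -1.0]]
ft_force: [0.9, 1.7, 9.4]
grip_width: 0.0
```

>>> servo_tool(commands=[{"linear":[0,0,0.4],"angular":[0,0,0],"gripper":-1},{"linear":[0,0,0.8],"angular":[0,0,0],"gripper":-1}])

```text
time_s: 23.95
position: [0.5973, -0.0271, 0.1401]
tool_rot: [[-0.979, -0.205, 0.008], [-0.205, 0.979, 0.001], [-0.008, -0.001, -1.0]]
ft_force: [1.0, 2.8, 14.2]
grip_width: -0.0001
```

>>> servo_tool(commands=[{"linear":[0,0,0.3],"angular":[0,0,0],"gripper":-1},{"linear":[0,0,0.3],"angular":[0,0,0],"gripper":-1}])

```text
time_s: 24.15
position: [0.5974, -0.027, 0.1401]
tool_rot: [[-0.979, -0.205, 0.009], [-0.205, 0.979, 0.001], [-0.009, -0.001, -1.0]]
ft_force: [2.4, 3.0, 14.2]
grip_width: 0.0
```

>>> servo_tool(commands=[{"linear":[0,0,-1],"angular":[0,0,0],"gripper":-1},{"linear":[0,0,-2],"angular":[0,0,0],"gripper":-1},{"linear":[0,0,-3.2],"angular":[0,0,0],"gripper":-1},{"linear":[0,0,-4.4],"angular":[0,0,0],"gripper":-1},{"linear":[0,0,-5.6],"angular":[0,0,0],"gripper":-1},{"linear":[0,0,-6.8],"angular":[0,0,0],"gripper":-1},{"linear":[0,0,-8],"angular":[0,0,0],"gripper":-1},{"linear":[0,0,-9.5],"angular":[0,0,0],"gripper":-1},{"linear":[0,0,-11],"angular":[0,0,0],"gripper":-1},{"linear":[0,0,-13],"angular":[0,0,0],"gripper":-1},{"linear":[0,0,-16],"angular":[0,0,0],"gripper":-1},{"linear":[0,0,-25],"angular":[0,0,0],"gripper":-1},{"linear":[0,0,-45],"angular":[0,0,0],"gripper":-1},{"linear":[0,0,-75],"angular":[0,0,0],"gripper":-1},{"linear":[10,40,-110],"angular":[0,0,0],"gripper":-1},{"linear":[20,80,-125],"angular":[0,0,0],"gripper":-1},{"linear":[20,90,-130],"angular":[0,0,0],"gripper":-1},{"linear":[20,90,-130],"angular":[0,0,0],"gripper":-1},{"linear":[20,90,-130],"angular":[0,0,0],"gripper":-1},{"linear":[20,90,-130],"angular":[0,0,0],"gripper":-1}])

```text
time_s: 26.15
position: [0.5579, 0.0555, 0.267]
tool_rot: [[-0.979, -0.203, 0.002], [-0.203, 0.979, 0.001], [-0.003, 0.0, -1.0]]
ft_force: [-0.2, 0.4, 0.1]
grip_width: -0.0001
```

```bash
python3 - <<'E'
from pk import *
from rig import env
s,p=wrist(env,'w11')
sc=env.get_image('scene');pickle.dump(sc,open('pics/s11.pkl','wb'));b=cv2.resize(sc['frame'][120:290,140:370],None,fx=3.4,fy=3.4,interpolation=cv2.INTER_CUBIC);cv2.imwrite('pics/s11.png',b)
print(s['time_s'],s['position'],s['ft_force'])
for nm in('s7','s9'):
  a=cv2.imread(f'pics/{nm}.png')
  def m(x0,y0,x1,y1,n):
    A=a[y0:y1,x0:x1];r=cv2.matchTemplate(b[y0-12:y1+12,x0-12:x1+12],A,cv2.TM_CCOEFF_NORMED);_,v,_,l=cv2.minMaxLoc(r)
    y,x=l[1],l[0];f=lambda p,q,s:.5*(p-s)/(p-2*q+s)
    print(nm,n,round(v,3),'dx',round(x-12+f(r[y,x-1],r[y,x],r[y,x+1]),2),'dy',round(y-12+f(r[y-1,x],r[y,x],r[y+1,x]),2))
  m(546,235,612,300,'lid');m(540,318,592,362,'stop');m(515,320,600,385,'tray corner');m(265,135,350,255,'yellow');m(240,225,310,290,'left tray')
E
```

```text
26.15 [0.55793158 0.05552705 0.26703241] [-0.24705686  0.44592417  0.06465776]
s7 lid 0.981 dx 0.26 dy -2.23
s7 stop 0.954 dx 0.29 dy -0.95
s7 tray corner 0.961 dx 0.18 dy -0.88
s7 yellow 0.98 dx 0.15 dy 1.38
s7 left tray 0.957 dx -0.04 dy 1.09
s9 lid 0.991 dx 0.04 dy 0.86
s9 stop 0.981 dx -0.23 dy 0.37
s9 tray corner 0.983 dx -0.07 dy 0.36
s9 yellow 0.994 dx -0.08 dy -0.19
s9 left tray 0.993 dx 0.02 dy -0.12
```

View pics/s11.png

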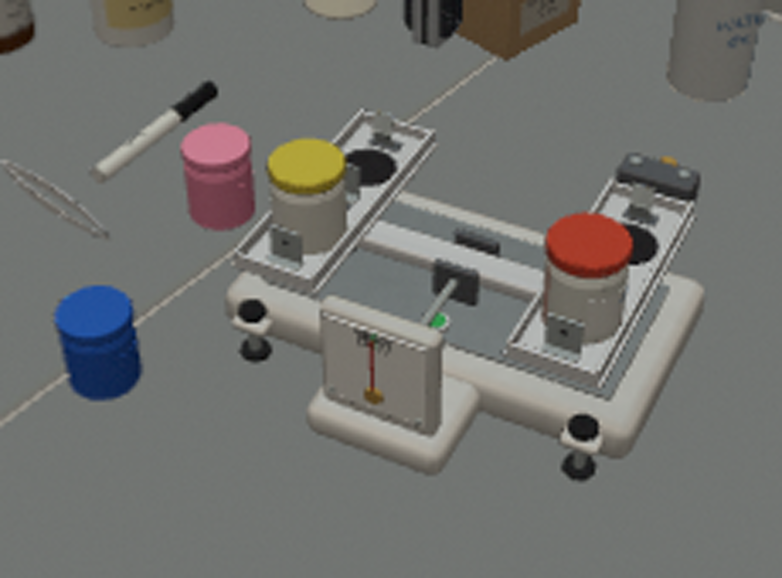

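View pics/w11.png

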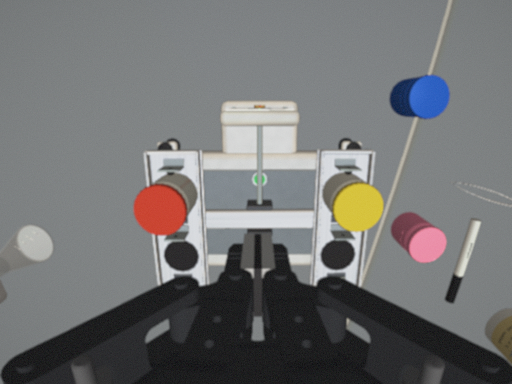

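```bash
python3 - <<'E'
from pk import *
a=pickle.load(open('pics/scene0.pkl','rb'))['frame'];b=pickle.load(open('pics/s11.pkl','rb'))['frame']
U=lambda f:cv2.resize(f[120:290,140:370],None,fx=3.4,fy=3.4,interpolation=cv2.INTER_CUBIC)
a,b=U(a),U(b)
def m(x0,y0,x1,y1,n):
    A=b[y0:y1,x0:x1];r=cv2.matchTemplate(a[y0-30:y1+30,x0-12:x1+12],A,cv2.TM_CCOEFF_NORMED);_,v,_,l=cv2.minMaxLoc(r)
    y,x=l[1],l[0];f=lambda p,q,s:.5*(p-s)/(p-2*q+s)
    print(n,round(v,3),'dy',round(y-30+f(r[y-1,x],r[y,x],r[y+1,x]),2))
m(265,135,350,200,'yel lid');m(268,190,350,250,'yel body');m(240,225,310,290,'left tray');m(270,228,302,268,'left stop')
E
```

```text
yel lid 0.923 dy 10.59
yel body 0.963 dy 10.05
left tray 0.925 dy 9.43
left stop 0.97 dy 9.93
```

```bash
python3 -c "
from rig import env
print(env.close_job(), env.observe()['time_s'])"
```

```text
the job is handed in; nothing more can be done
the job is handed in; nothing more can be done
```

I moved the half-full red-lidded pot from the far left pocket to the near right pocket. That puts about 120 g on each side. The yellow-lidded pot stayed in the left tray. I handed the job in at about 26 s, with the arm well clear.

- **Push home:** the pot slid past its spring at about 6 N, then met the floor at the height expected with the tray on its lower stop. The gripped push reached 15.9 N at the wrist, of which about 10 N was on the floor and the rest spring friction.
- **Second push:** after I released the pot, the pictures suggested it had lifted about 1 mm off the floor. I pressed again on the lid with shut fingers, up to 14.2 N, until the lid top read 129 mm, which is where it should be when home. The largest downward push I read was 15.9 N, under the 25 N limit.
- **Final checks:** both pots stand upright. The yellow pot has kept its height in its tray to within about 0.8 mm (0.4 mm by the nearest mark). In the last picture the needle is close to zero.
- **What did not agree exactly:** the left tray rests about 0.6–0.9 mm lower than when I held the beam level, which fits the 5 % mass tolerance. The lid fell only about 0.3 mm against the tray in the second push. The first pictures had therefore probably overstated the lift, and my picture comparisons are only good to about 0.5 mm.

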